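# Change the transfer pump over to the other wine tank

### The arm

A 6-joint arm with a two-finger parallel gripper is mounted at the origin on the work surface. World frame = base frame: x ahead of the robot, y to its left, z up, the work surface at z = 0. Lengths are in mm, angles in degrees, forces in N, time in s.
With the tool pointing down it reaches from about 300 to 850 mm from the base axis. Payload 4.2 kg.
Tool frame: the origin (TCP) lies between the finger pads, 19 mm behind the fingertips; this is the grasp point; z points along the fingers, y is the line along which they close (so a half turn about z gives the same grasp; the last joint's range is limited). The gripper opens to 91 mm and grips with 3 to 60 N. Pads are 32 mm wide; open, the fingers measure 118 mm over their backs; the gripper's body (76 mm by 178 mm) begins 60 mm behind the grasp point.
Start: joints at [-71.104, 18.312, 89.639, -0, 72.044, -1.146], TCP at [197.062, -540.193, 232.776] pointing down, gripper open.
Joint ranges: [-177.97, 177.97], [-48.28, 115.42], [12.27, 149.76], [-77.06, 257.06], [2.81, 150.46], [-146.56, 146.56]. Speed limits (degrees/s): [147.25, 147.25, 180, 180, 180, 180].

### API

Orientations are given as [roll, pitch, yaw] about the fixed x, y, z axes, in that order (R = Rz(yaw) Ry(pitch) Rx(roll)).
In Python, from workcell import env, grab_frame gives the robot as it stands. The module is installed in compiled form; this text tells all that it offers.
- The arm moves only by the tool move_arm, never from a script. Its argument "plan" is a list of rows, each an object of numbers: "tx", "ty", "tz": the shift along the tool's x, y, z in cm; "wx", "wy", "wz": the turn, a rotation vector about the tool's x, y, z in rad. In form: [{"tx": .., "ty": .., "tz": .., "wx": .., "wy": .., "wz": ..}, ...]. A call has 1 to 12 rows; each row shifts and turns the commanded pose from where the row before left it, along the tool's axes as they then stand; what a row does not reach is not made up. A row lasts 1/12 s, in which the tool goes at most 41.7 mm and 7.16 degrees, less where a joint would pass 70% of its speed; a pose out of reach is approached as far as the arm can. A call is refused whole if a number of a shift passes 4.17 or a number of a turn 0.125, either way. A call with a gripper value outside its range is refused whole. "gripper" is the finger opening in cm, from 0 to 9.12, set as the call begins (left out, the last holds). The fingers move at their own pace and stop on an object; "force" is the grip in N (left out, the last holds). Time passes only in rows, so rows that do not move let the fingers close. It gives the time, the measured TCP pose, the force, the opening and the grip force at its end, in the units of the state.
- env.state(): the state, without advancing time (a new reading comes with each control period).
- grab_frame(name): name is "side" or "top" or "wrist"; returns a dict with "color" (384x512x3 uint8, red, green, blue), "vfov" (degrees; the focal length in pixels is half the picture's height over the tangent of half this angle, whatever the lens; pixels are square), "cx", "cy" (the principal point, pixels), "view" (4x4, takes a point from world to camera coordinates). Camera axes: x right, y up, looking along -z (the intrinsics and any distortion apply to the point x, -y, -z); pixel columns grow to the right and rows downward; lengths in mm; the calibration is good to about 2 mm. The wrist camera is an equidistant fisheye: a pixel r from the principal point sees the ray r / f radians off the axis. A picture is of the moment at which its call begins. There is no depth.
- env.job_done(): hands the job in; it is judged then, once.
The state is a dict: "time_s": time; "qpos": joint angles; "qvel": joint speeds; "effort": joint torques, N m; "ee_pos": TCP position; "ee_rot": TCP orientation; "force": force on the tool from outside, world axes, zero at the start; "torque": the same for the moment, N m; "gripper_width": finger opening in mm; "gripper_force": force on a finger pad.
Only numpy, scipy, OpenCV 4.12 (cv2) and the standard library are available. Lean on these libraries where they do the work, as an engineer would, in place of code of your own. Each camera call takes 0.05 s, during which the arm holds its last target. There are 200 camera calls.

### The job

The tank that is feeding the pump is empty: change over to the other tank. Swing the handle of the open valve round until it clicks fully shut, then swing the handle of the other valve round until it clicks fully open (never have both open together), and only then turn the pump's red isolator handle clockwise to on. Leave the bottle, the tasting glass and the spare clamp standing where they are, and let go of everything.

Things in the scene. Friction and masses are not known exactly. Their poses are not given: they have to be found in the camera images.
- manifold: Stainless feed manifold with a grey pump, one fixed unit. Origin on the bench under its tee; its pipe runs along its y, axis 100 mm up; pump and red hoses lie to its +x. The two valves sit 120 mm either side of the tee, turned as the manifold is; which is in use varies. Besides the valves nothing of it is higher than 165 mm within 200 mm of the tee; the motor behind reaches 200 mm.
- valve_in_use: The butterfly valve of the empty tank, open at the start. Fixed; steel, round body 92 mm across, clamps 82 mm across on both sides. Origin at bench level under its upright stem; the pipe passes along its y axis. The other valve looks just the same. The lever's hub on the stem is the highest part, 198 mm above the bench.
- valve_standby: The butterfly valve of the full tank, shut at the start; otherwise just as the valve in use.
- handle_in_use (a joint): Angle of the lever handle of the valve in use about its upright stem, rad, anticlockwise from above: 0 = shut (lever points to the valve's -x, across the pipe, towards the robot), 1.571 = open (points to the valve's -y, along the pipe); stops at both. An over-centre spring holds it at either stop: up to 10 N at the grip to pass half way, then it snaps over to the far stop by itself.
- handle_standby (a joint): The same for the handle of the standby valve: 0 = shut, 1.571 = open.
- hinge_in_use (a point): On the stem axis of the valve in use, at the lever's mid-plane (181 mm above the bench). Its axes are the valve's.
- hinge_standby (a point): The same point of the standby valve.
- grip_in_use (a point): Middle of the blue grip of the valve in use, 95 mm from the stem; turns with the lever, which points to this point's -x. The lever is level, 130 mm long from the stem; its grip, from 58 to 130 mm, is 24 mm wide and 16 mm thick. Below the grip nothing is higher than 143 mm above the bench.
- grip_standby (a point): The same point of the standby valve's lever.
- isolator: The pump's isolator: grey switch box (115 by 95 by 70 mm) with a yellow 66 mm plate, on a post fixed to the bench. Origin at bench level under the middle of its face, which lies 165 mm up and slopes 25 degrees: it looks up and towards the box's -x. Box x points away from the operator, y to the left. Its highest edge is 190 mm above the bench, apart from the handle.
- isolator_handle (a joint): Angle of the red isolator handle about the normal of the sloped face, rad, clockwise as one looks at the face: 0 = off (the white-lined end of the bar points to the box's +y, left), 1.571 = on (it points up the slope, to a green mark). It clicks into both positions, needs up to 0.35 N m to half way and beyond that runs on by itself.
- isolator_grip (a point): On the isolator handle's axis, 35 mm above the sloped face, where the TCP goes to grip it. Turns with the handle: its z is the face normal, pointing out; its y runs along the bar to the white-lined end. The bar is 64 mm long, 18 mm wide, and stands from 13 to 41 mm above the face on a 50 mm round disc.
- bottle: Bystander: full, corked dark-green wine bottle standing, 75 mm across and 300 mm tall, 1.2 kg. Origin at the centre of its foot.
- glass: Bystander: tasting glass standing, 65 mm across and 153 mm tall. Origin at the centre of its foot.
- spare_clamp: Bystander: steel pipe clamp lying flat on the bench, a ring 82 mm across and 18 mm high with a lug and brass wing nut on one side. Origin at the centre of the ring's underside.

How it is judged (in metres and radians):
On the way, in this order (a step that is already met when the one before it is completed fails the run):
1. the valve that was in use is clicked shut while the standby valve is still shut (value of joint handle_in_use below 0.12 rad and value of joint handle_standby below 0.3 rad), for 0.2 s.
2. the standby valve is clicked open, the other still shut (value of joint handle_standby above 1.45 rad and value of joint handle_in_use below 0.12 rad), for 0.2 s.
3. the isolator is clicked on (value of joint isolator_handle above 1.45 rad), for 0.2 s.
At the end, for the whole second after the job is handed in: The valve that was in use is shut and the standby valve open, both handles within 0.12 rad of their stop; the isolator handle is within 0.12 rad of on; bottle, glass and spare clamp stand upright (within 0.15 rad) within 30 mm of where they started (all of step 2 and value of joint isolator_handle above 1.45 rad and distance of each of bottle, glass, spare_clamp from where it was at the start of the episode below 0.03 m and angle between each of bottle, glass, spare_clamp's own z axis and vertical below 0.15 rad); the robot touches nothing.
It fails at once if both valves open together (each more than 0.4 rad off shut) (value of joint each of handle_in_use, handle_standby above 0.4 rad).
It fails at once if the isolator turned past half way before the standby valve is open (value of joint isolator_handle above 0.8 rad and value of joint handle_standby below 1.3 rad).
It fails at once if bottle, glass or spare clamp knocked over or shoved more than 30 mm (angle between any of bottle, glass, spare_clamp's own z axis and vertical above 0.4 rad or distance of any of bottle, glass, spare_clamp from where it was at the start of the episode above 0.03 m).
It also fails if it takes over 70 s, if anything falls off the work surface, if the arm or the gripper's body presses on something with over 40 N, if the wrist force passes 120 N, or if a joint passes its speed limit or range.

## Working session

There is one attempt and no reset: what is moved stays moved. The work goes in short steps, Python scripts to look and compute and a tool call to move; the robot and the scene stay as the last step left them, time stands still between calls to the robot, and variables do not carry over. Pictures are saved under pics/ and viewed, at most 12 in all, crops included, and the job is handed in when it is done.

Besides the shell and the picture viewer there is one more tool, called after "Request:" by a JSON object that holds its "name" and its "arguments", one argument or row to a line. move_arm: Moves the arm, as the interface text tells. Its arguments: {"type":"object","properties":{"plan":{"type":"array","items":{"type":"object","properties":{"tx":{"type":"number"},"ty":{"type":"number"},"tz":{"type":"number"},"wx":{"type":"number"},"wy":{"type":"number"},"wz":{"type":"number"}}}},"gripper":{"type":"number"},"force":{"type":"number"}},"required":["plan"]}

```bash
mkdir -p pics; python3 - <<'E'
from workcell import env, grab_frame
import cv2, json
import numpy as np
for n in ["side","top"]:
    f=grab_frame(n); cv2.imwrite(f"pics/{n}0.png",cv2.resize(f["color"][:,:,::-1],(800,600),interpolation=cv2.INTER_CUBIC))
    cv2.imwrite(f"pics/{n}_raw.png",f["color"][:,:,::-1])
    json.dump({k:np.asarray(f[k]).tolist() for k in("vfov","cx","cy","view")},open(f"{n}.json","w"))
    print(n,f["vfov"],f["cx"],f["cy"],np.round(f["view"],3).tolist(), [k for k in f])
print(env.state())
E
```

```text
side 55.04912353751765 259.0856963214601 192.85011476084787 [[-0.869, 0.495, 0.014, 450.466], [-0.356, -0.644, 0.677, 64.751], [0.344, 0.583, 0.736, -1482.902], [0.0, 0.0, 0.0, 1.0]] ['color', 'vfov', 'cx', 'cy', 'view']
top 48.05145499074379 250.10851307608104 194.69177291689175 [[0.008, -1.0, 0.02, -42.815], [0.997, 0.01, 0.082, -513.513], [-0.083, 0.019, 0.996, -1335.492], [0.0, 0.0, 0.0, 1.0]] ['color', 'vfov', 'cx', 'cy', 'view']
{'time_s': 0.1, 'qpos': array([-7.11046987e+01,  1.83470910e+01,  8.96988674e+01, -1.96708141e-03,
        7.20452388e+01, -1.14471565e+00]), 'qvel': array([ 0.11506289,  0.02830847, -0.17374823,  0.01862424, -0.00725027,
        0.05295061]), 'effort': array([-7.48222155e-04, -4.13336778e+01, -2.32512474e+01,  7.27651594e-02,
        4.21868311e-02, -6.96172037e-05]), 'ee_pos': array([ 196.90312118, -539.78146513,  232.01695399]), 'ee_rot': array([-1.79908784e+02,  4.80319293e-05,  2.00406249e+01]), 'force': array([-0.28470599, -0.32863212,  0.79750019]), 'torque': array([ 0.03822541, -0.01604095, -0.002958  ]), 'gripper_force': 0.0, 'gripper_width': 91.31069817631655}
```

View pics/side0.png

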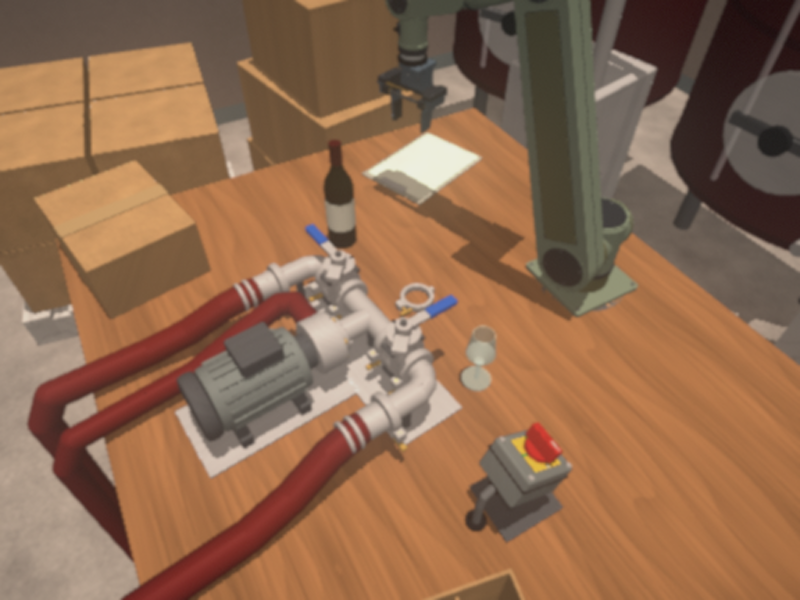

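View pics/top0.png

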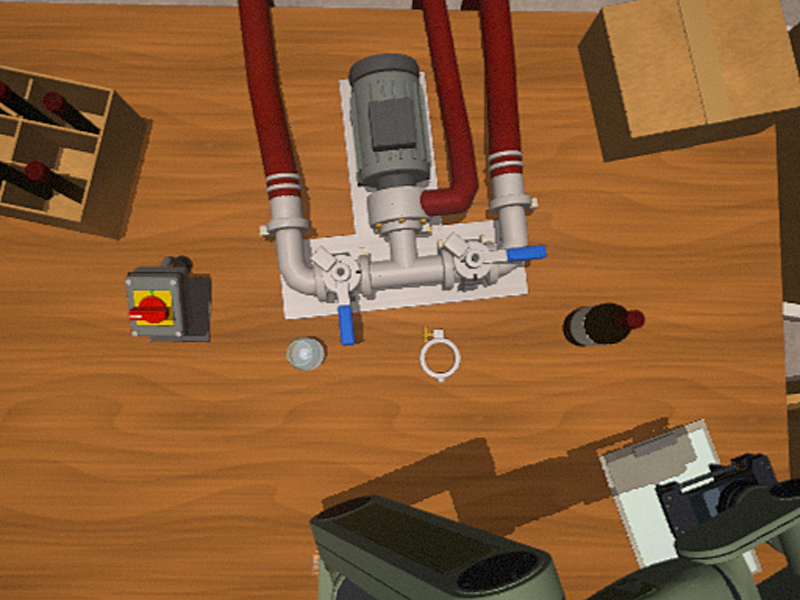

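Top view: the valve in use is the right one, with its hub at (474,258) and lever tip at (546,252). The standby valve is the left one, hub (341,272), tip (348,344). The isolator is at (152,308), the glass at (306,353), the clamp at (440,356), and the bottle foot is near (580,328).

```bash
cat > h.py <<'E'
import json, numpy as np, cv2
def ray(n,u,v):
    c=json.load(open(n+".json")); V=np.array(c["view"]); f=192/np.tan(np.radians(c["vfov"]/2))
    d=V[:3,:3].T@np.array([(u-c["cx"])/f,-(v-c["cy"])/f,-1]); return -V[:3,:3].T@V[:3,3], d
def atz(n,p,z,s=.64):
    o,d=ray(n,p[0]*s,p[1]*s); return o+d*(z-o[2])/d[2]
def proj(n,P):
    c=json.load(open(n+".json")); V=np.array(c["view"]); f=192/np.tan(np.radians(c["vfov"]/2))
    q=V[:3,:3]@np.array(P)+V[:3,3]; return np.array([c["cx"]+f*q[0]/-q[2], c["cy"]-f*q[1]/-q[2]])
E
python3 - <<'E'
from h import *
np.set_printoptions(precision=1,suppress=True)
for n,L in {"top":[("hubR",(474,258),198),("tipR",(546,252),189),("hubL",(341,272),198),("tipL",(348,344),189),("iso",(152,308),200),("glassrim",(306,353),153),("clamp",(440,356),18),("bottlefoot",(580,328),0),("cork",(636,319),300)],
 "side":[("hubR",(339,257),198),("tipR",(309,229),189),("hubL",(403,323),198),("tipL",(456,300),189),("iso",(541,444),200),("glassfoot",(477,377),0),("clamp",(416,296),18),("bottlefoot",(342,238),0)]}.items():
    for a,p,z in L: print(n,a,atz(n,p,z))
a=cv2.imread("pics/top_raw.png"); cv2.imwrite("pics/c1.png",cv2.resize(a[135:235,165:365],(800,400),interpolation=cv2.INTER_CUBIC))
b=cv2.resize(a[150:230,70:150],(400,400),interpolation=cv2.INTER_CUBIC)
s=cv2.imread("pics/side_raw.png"); c=cv2.resize(s[260:350,295:375],(400,450),interpolation=cv2.INTER_CUBIC)
cv2.imwrite("pics/c2.png",np.hstack([cv2.copyMakeBorder(b,0,50,0,0,0),c]))
E
```

```text
top hubR [ 582.7 -181.3  198. ]
top tipR [ 596.3 -311.6  189. ]
top hubL [555.2  53.1 198. ]
top tipL [429.2  39.5 189. ]
top iso [488.5 380.1 200. ]
top glassrim [413.1 116.6 153. ]
top clamp [ 410.6 -138.2   18. ]
top bottlefoot [ 470.4 -427.8    0. ]
top cork [ 470.7 -428.   300. ]
side hubR [ 589.9 -164.6  198. ]
side tipR [ 606.1 -290.3  189. ]
side hubL [561.6  62.6 198. ]
side tipL [434.1  54.8 189. ]
side iso [493.8 396.9 200. ]
side glassfoot [410.9 131.4   0. ]
side clamp [ 413.7 -129.4   18. ]
side bottlefoot [ 471.7 -428.2    0. ]
```

View pics/c1.png

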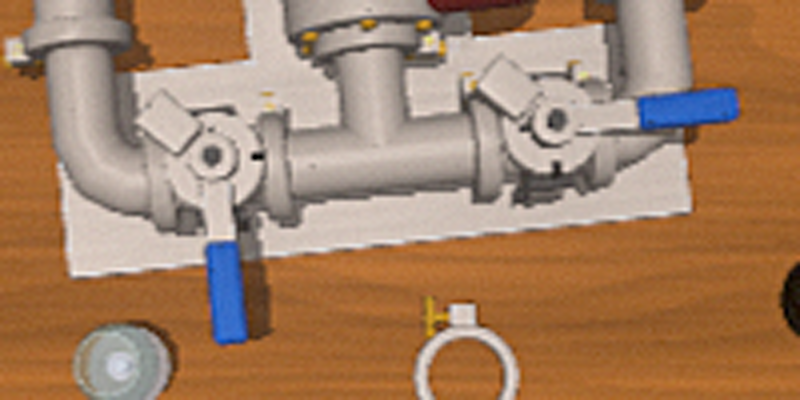

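View pics/c2.png

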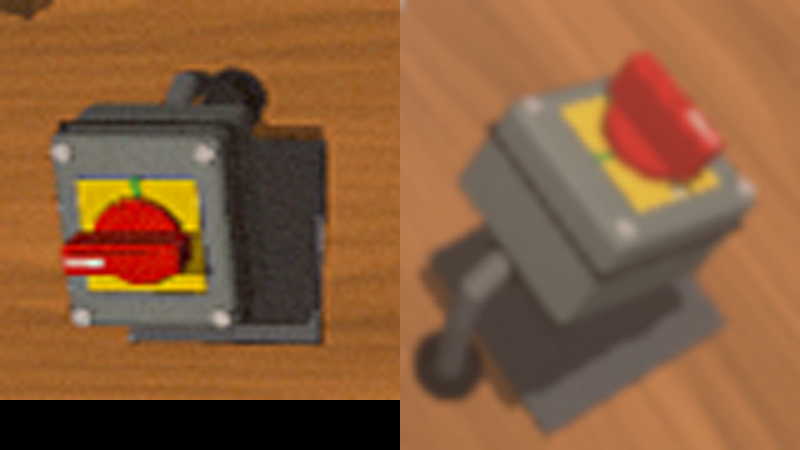

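```bash
python3 - <<'E'
from h import *
np.set_printoptions(precision=1,suppress=True)
t=np.array([196.9,-539.8,213]);y=np.array([.343,-.94,0])
for n in("side","top"):
    for s in(-1,1):print(n,s,proj(n,t+s*52*y)*1.5625)
def tri(a,b):
    A=[];B=[]
    for n,p in(("top",a),("side",b)):
        o,d=ray(n,p[0]*.64,p[1]*.64);d/=np.linalg.norm(d);M=np.eye(3)-np.outer(d,d);A.append(M);B.append(M@o)
    P=np.linalg.lstsq(np.vstack(A),np.hstack(B),rcond=None)[0];return P,proj("top",P)*1.5625-a,proj("side",P)*1.5625-b
for nm,a,b in[("hubR",(474,258),(339,257)),("tipR",(546,252),(309,229)),("hubL",(341,272),(403,323)),("tipL",(348,344),(456,300)),("clamp",(440,356),(416,296))]:print(nm,*tri(a,b))
s=cv2.imread("pics/side_raw.png"); t=cv2.imread("pics/top_raw.png")
r=lambda i:cv2.resize(i,(400,400),interpolation=cv2.INTER_CUBIC)
cv2.imwrite("pics/c3.png",np.hstack([r(s[140:240,190:290]),r(s[35:95,235:295])]))
E
```

```text
side -1 [425.2 130. ]
side 1 [396.  116.6]
top -1 [656.9 493.2]
top 1 [713.  472.2]
hubR [ 584.1 -183.   180.7] [-0.4  0.7] [-0.6 -0.1]
tipR [ 598.8 -316.5  167. ] [-0.4  0.6] [-0.5 -0.1]
hubL [556.6  53.9 186.2] [-0.   0.1] [-0.1 -0. ]
tipL [427.4  41.9 173.6] [-0.9  1.2] [-1.3 -0.1]
clamp [ 409.6 -138.4    7.7] [-0.4  0.5] [-0.5 -0.1]
```

View pics/c3.png

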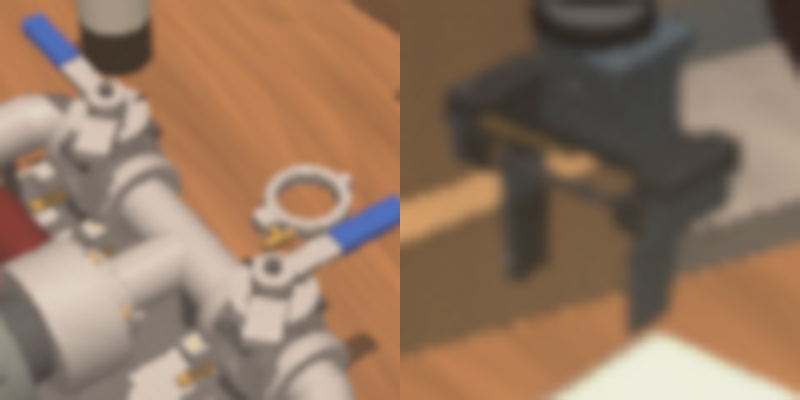

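Both hubs are clear in the crop and match the top view. I'll push the levers with the closed fingers: first raise the arm and go round the bottle.

Request:
{"name": "move_arm", "arguments": {
  "plan": [
    {"tz":-2},
    {"tz":-2},
    {"tx":2.1,"ty":-1.8,"tz":-0.6},
    {"tx":2.1,"ty":-1.8,"tz":-0.6},
    {"tx":2.1,"ty":-1.8,"tz":-0.6},
    {"tx":2.1,"ty":-1.8,"tz":-0.6},
    {"tx":2.1,"ty":-1.8,"tz":-0.6},
    {"tx":2.1,"ty":-1.8,"tz":-0.6},
    {"tx":2.1,"ty":-1.8,"tz":-0.6},
    {"tx":2.1,"ty":-1.8,"tz":-0.6},
    {"tx":2.1,"ty":-1.8,"tz":-0.6},
    {"tx":2.1,"ty":-1.8,"tz":-0.6}
  ],
  "gripper": 0,
  "force": 20
}}

```text
schema error: expected keys tx, ty, tz, wx, wy, wz
```

```bash
cat >> h.py <<'E'
from scipy.spatial.transform import Rotation as Ro
from scipy.optimize import least_squares
def rows(st,pos,rpy,n):
    "tool-frame shift (cm/row) and turn (rad/row) for n rows; shift is exact only for pure shift"
    R=Ro.from_euler("xyz",st["ee_rot"],degrees=True); G=Ro.from_euler("xyz",rpy,degrees=True)
    print("per row t cm",np.round(R.inv().apply(np.array(pos)-st["ee_pos"])/10/n,3),"w rad",np.round((R.inv()*G).as_rotvec()/n,4),n)
E
python3 - <<'E'
from h import *
from workcell import env
np.set_printoptions(precision=1,suppress=True)
# isolator: plate corners (top picture), order: up-left, up-right, down-right, down-left
px=np.array([(77,180),(197,180),(208,290),(90,290)])/5+[70,150]
a=np.radians(25)
def P(p,u,v,w=0):
    c,s=np.cos(p[2]),np.sin(p[2]); x=v*np.cos(a)-w*np.sin(a); return [p[0]+c*x-s*u,p[1]+s*x+c*u,165+v*np.sin(a)+w*np.cos(a)]
C=[(33,33),(-33,33),(-33,-33),(33,-33)]
f=lambda p:np.concatenate([proj("top",P([p[0],p[1],p[2]/100],*c))-q for c,q in zip(C,px)])
r=least_squares(f,[480,380,0]); p=r.x*[1,1,.01]; print(p[:2],"yaw",np.degrees(p[2]),r.fun)
print("grip",P(p,0,0,35),"side px of grip top",proj("side",P(p,0,0,41))*1.5625,"disc top px",proj("top",P(p,0,0,13)))
st=env.state(); print(st["ee_pos"],st["ee_rot"],st["gripper_width"],st["qpos"])
rows(st,[642,-272,260],[180,0,6.7],12)
E
```

```text
[491.1 388. ] yaw 0.17255465472807519 [-0.1 -0.1 -0.1  0.   0.1  0.1  0.1 -0. ]
grip [np.float64(476.31942246458686), np.float64(388.0014685227367), np.float64(196.72077254628275)] side px of grip top [547.4 433.7] disc top px [ 97.1 198.8]
[ 196.9 -539.8  232. ] [-179.9    0.    20. ] 91.31069817631655 [-71.1  18.3  89.7  -0.   72.   -1.1]
per row t cm [ 4.2 -0.8 -0.2] w rad [-0.  0.  0.] 12
```

Request:
{"name": "move_arm", "arguments": {
  "plan": [
    {"tx":0,"ty":0,"tz":-2,"wx":0,"wy":0,"wz":0},
    {"tx":0,"ty":0,"tz":-2,"wx":0,"wy":0,"wz":0},
    {"tx":2.1,"ty":-1.8,"tz":-0.6,"wx":0,"wy":0,"wz":0},
    {"tx":2.1,"ty":-1.8,"tz":-0.6,"wx":0,"wy":0,"wz":0},
    {"tx":2.1,"ty":-1.8,"tz":-0.6,"wx":0,"wy":0,"wz":0},
    {"tx":2.1,"ty":-1.8,"tz":-0.6,"wx":0,"wy":0,"wz":0},
    {"tx":2.1,"ty":-1.8,"tz":-0.6,"wx":0,"wy":0,"wz":0},
    {"tx":2.1,"ty":-1.8,"tz":-0.6,"wx":0,"wy":0,"wz":0},
    {"tx":2.1,"ty":-1.8,"tz":-0.6,"wx":0,"wy":0,"wz":0},
    {"tx":2.1,"ty":-1.8,"tz":-0.6,"wx":0,"wy":0,"wz":0},
    {"tx":2.1,"ty":-1.8,"tz":-0.6,"wx":0,"wy":0,"wz":0},
    {"tx":2.1,"ty":-1.8,"tz":-0.6,"wx":0,"wy":0,"wz":0}
  ],
  "gripper": 0,
  "force": 20
}}

```text
time_s: 1.1
ee_pos: [332.9, -297.7, 332.7]
ee_rot: [-180.0, 0.0, 20.0]
force: [0.6, -0.0, -0.1]
gripper_width: 14.0
gripper_force: 0.0
```

Request:
{"name": "move_arm", "arguments": {
  "plan": [
    {"tx":0,"ty":-0.5,"tz":0,"wx":0,"wy":0,"wz":0.116},
    {"tx":0,"ty":-0.5,"tz":0,"wx":0,"wy":0,"wz":0.116},
    {"tx":3.07,"ty":0.1,"tz":0,"wx":0,"wy":0,"wz":0},
    {"tx":3.07,"ty":0.1,"tz":0,"wx":0,"wy":0,"wz":0},
    {"tx":3.07,"ty":0.1,"tz":0,"wx":0,"wy":0,"wz":0},
    {"tx":3.07,"ty":0.1,"tz":0,"wx":0,"wy":0,"wz":0},
    {"tx":3.07,"ty":0.1,"tz":0,"wx":0,"wy":0,"wz":0},
    {"tx":3.07,"ty":0.1,"tz":0,"wx":0,"wy":0,"wz":0},
    {"tx":3.07,"ty":0.1,"tz":0.5,"wx":0,"wy":0,"wz":0},
    {"tx":3.07,"ty":0.1,"tz":1,"wx":0,"wy":0,"wz":0},
    {"tx":3.07,"ty":0.1,"tz":1.5,"wx":0,"wy":0,"wz":0},
    {"tx":3.07,"ty":0.1,"tz":1.5,"wx":0,"wy":0,"wz":0}
  ],
  "gripper": 0
}}

```text
time_s: 2.1
ee_pos: [637.3, -263.1, 287.0]
ee_rot: [180.0, 0.0, 6.8]
force: [-0.4, -2.0, -0.2]
gripper_width: 0.5
gripper_force: 0.0
```

```bash
python3 - <<'E'
from h import *
from workcell import env,grab_frame
np.set_printoptions(precision=1,suppress=True)
f=grab_frame("top"); g=grab_frame("side"); w=grab_frame("wrist")
c=f["color"][125:225,250:390]; d=g["color"][110:210,180:320]
cv2.imwrite("pics/p1.png",np.hstack([cv2.resize(i,(400,286),interpolation=cv2.INTER_CUBIC) for i in(c,d)])[:,:,::-1])
st=env.state(); print(st["ee_pos"],st["ee_rot"],st["gripper_width"],st["qpos"],st["time_s"])
E
```

```text
[ 636.6 -262.6  283.8] [-179.8    0.3    6.8] -0.038191771444467795 [-23.4  27.9  67.2  -0.   85.2  59.8] 2.25
```

View pics/p1.png

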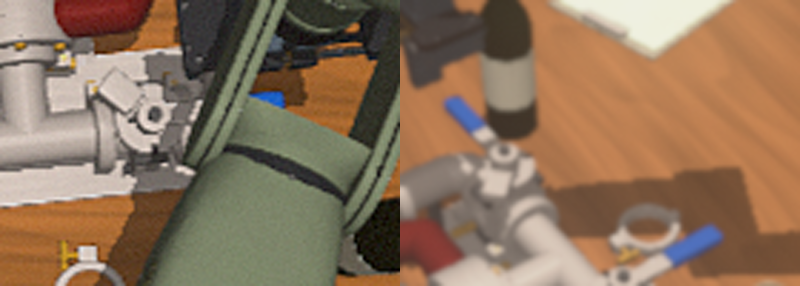

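Top view: the arm now hides the lever grip. In the side view the gripper is upper left, around (430,30), and the lever is still along the pipe. I'll check the projection before descending.

```bash
python3 - <<'E'
from h import *
for P in([637,-263,265],[637,-263,345]):
  q=proj("side",P); print(q,(q-[180,110])*[400/140,2.86]+[400,0])
E
```

```text
[189.93981559 136.54967809] [428.39947311  75.93207934]
[186.80466519 116.54552615] [419.44190053  18.72020478]
```

Request:
{"name": "move_arm", "arguments": {
  "plan": [
    {"tx":0,"ty":0,"tz":2.3,"wx":0,"wy":0,"wz":0},
    {"tx":0,"ty":0,"tz":2.3,"wx":0,"wy":0,"wz":0},
    {"tx":0,"ty":0,"tz":2.3,"wx":0,"wy":0,"wz":0},
    {"tx":0,"ty":0,"tz":2.3,"wx":0,"wy":0,"wz":0},
    {"tx":0,"ty":0,"tz":0,"wx":0,"wy":0,"wz":0}
  ]
}}

```text
time_s: 2.67
ee_pos: [632.4, -262.7, 191.6]
ee_rot: [-179.8, 0.5, 6.7]
force: [-0.5, -0.8, -1.1]
gripper_width: 0.5
gripper_force: 0.0
```

Request:
{"name": "move_arm", "arguments": {
  "plan": [
    {"tx":-0.8,"ty":0.1,"tz":0,"wx":0,"wy":0,"wz":0},
    {"tx":-0.8,"ty":0.2,"tz":0,"wx":0,"wy":0,"wz":0},
    {"tx":-1.1,"ty":0.2,"tz":0,"wx":0,"wy":0,"wz":0},
    {"tx":-1.1,"ty":0.2,"tz":0,"wx":0,"wy":0,"wz":0},
    {"tx":-1.0,"ty":0,"tz":0,"wx":0,"wy":0,"wz":0},
    {"tx":-1.0,"ty":-0.2,"tz":0,"wx":0,"wy":0,"wz":0},
    {"tx":-1.0,"ty":-0.2,"tz":0,"wx":0,"wy":0,"wz":0},
    {"tx":-1.1,"ty":-0.3,"tz":0,"wx":0,"wy":0,"wz":0},
    {"tx":-1.1,"ty":-0.6,"tz":0,"wx":0,"wy":0,"wz":0},
    {"tx":-1.0,"ty":-0.6,"tz":0,"wx":0,"wy":0,"wz":0}
  ]
}}

```text
time_s: 3.5
ee_pos: [535.4, -264.3, 199.2]
ee_rot: [179.8, -0.3, 6.7]
force: [-0.4, 0.0, -0.8]
gripper_width: 0.3
gripper_force: 0.0
```

Request:
{"name": "move_arm", "arguments": {
  "plan": [
    {"tx":-0.6,"ty":-0.5,"tz":0,"wx":0,"wy":0,"wz":0},
    {"tx":-0.6,"ty":-0.6,"tz":0,"wx":0,"wy":0,"wz":0},
    {"tx":0,"ty":0,"tz":0,"wx":0,"wy":0,"wz":0},
    {"tx":0,"ty":0,"tz":0,"wx":0,"wy":0,"wz":0}
  ]
}}

```text
time_s: 3.83
ee_pos: [521.9, -253.8, 196.7]
ee_rot: [179.9, -0.1, 6.8]
force: [0.0, -0.9, 0.1]
gripper_width: 0.3
gripper_force: 0.0
```

```bash
python3 - <<'E'
from h import *
from workcell import env,grab_frame
np.set_printoptions(precision=1,suppress=True)
f=grab_frame("top"); g=grab_frame("side")
c=f["color"][125:225,200:340]; d=g["color"][110:210,180:320]
cv2.imwrite("pics/p2.png",np.hstack([cv2.resize(i,(400,286),interpolation=cv2.INTER_CUBIC) for i in(c,d)])[:,:,::-1])
st=env.state(); print(st["ee_pos"],st["ee_rot"],st["force"],st["time_s"])
E
```

```text
[ 522.4 -254.   196.1] [180.   -0.1   6.8] [ 0.4 -0.1 -0.8] 3.9333
```

View pics/p2.png

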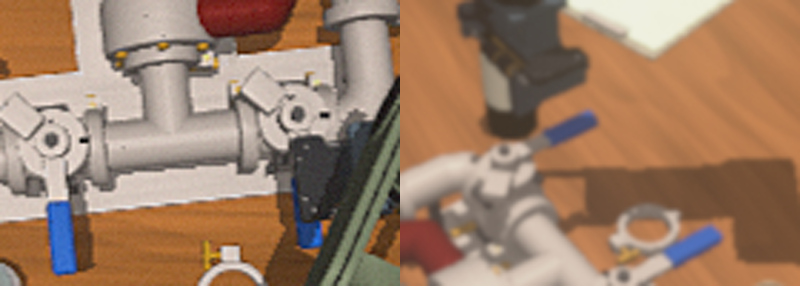

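The in-use lever now lies parallel to the standby lever, towards the robot, so it's shut. Next I lift and cross to the left side of the standby lever.

Request:
{"name": "move_arm", "arguments": {
  "plan": [
    {"tx":0,"ty":0,"tz":-2.4,"wx":0,"wy":0,"wz":0},
    {"tx":0,"ty":0,"tz":-2.4,"wx":0,"wy":0,"wz":0},
    {"tx":0,"ty":0,"tz":-2.4,"wx":0,"wy":0,"wz":0},
    {"tx":-0.1,"ty":-3.8,"tz":0,"wx":0,"wy":0,"wz":0},
    {"tx":-0.1,"ty":-3.8,"tz":0,"wx":0,"wy":0,"wz":0},
    {"tx":-0.1,"ty":-3.8,"tz":0,"wx":0,"wy":0,"wz":0},
    {"tx":-0.1,"ty":-3.8,"tz":0,"wx":0,"wy":0,"wz":0},
    {"tx":-0.1,"ty":-3.8,"tz":0,"wx":0,"wy":0,"wz":0},
    {"tx":-0.1,"ty":-3.8,"tz":0,"wx":0,"wy":0,"wz":0},
    {"tx":-0.1,"ty":-3.8,"tz":0,"wx":0,"wy":0,"wz":0},
    {"tx":-0.1,"ty":-3.8,"tz":0,"wx":0,"wy":0,"wz":0},
    {"tx":-0.1,"ty":-3.8,"tz":0,"wx":0,"wy":0,"wz":0}
  ]
}}

```text
time_s: 4.93
ee_pos: [472.8, 86.6, 267.8]
ee_rot: [180.0, -0.0, 6.7]
force: [1.1, 0.2, -0.8]
gripper_width: 0.3
gripper_force: 0.0
```

Request:
{"name": "move_arm", "arguments": {
  "plan": [
    {"tx":0,"ty":0,"tz":0,"wx":0,"wy":0,"wz":0},
    {"tx":0,"ty":0,"tz":0,"wx":0,"wy":0,"wz":0}
  ]
}}

```text
time_s: 5.1
ee_pos: [473.0, 86.5, 267.7]
ee_rot: [180.0, -0.0, 7.0]
force: [0.1, -0.8, 0.4]
gripper_width: 0.3
gripper_force: 0.0
```

Request:
{"name": "move_arm", "arguments": {
  "plan": [
    {"tx":0,"ty":0,"tz":1.9,"wx":0,"wy":0,"wz":0},
    {"tx":0,"ty":0,"tz":1.9,"wx":0,"wy":0,"wz":0},
    {"tx":0,"ty":0,"tz":1.9,"wx":0,"wy":0,"wz":0},
    {"tx":0,"ty":0,"tz":1.9,"wx":0,"wy":0,"wz":0},
    {"tx":0,"ty":0,"tz":0,"wx":0,"wy":0,"wz":0}
  ]
}}

```text
time_s: 5.52
ee_pos: [471.0, 83.1, 188.3]
ee_rot: [179.9, 0.4, 6.7]
force: [-0.8, -0.7, -0.9]
gripper_width: 0.7
gripper_force: 0.0
```

Request:
{"name": "move_arm", "arguments": {
  "plan": [
    {"tx":-0.3,"ty":0.7,"tz":0,"wx":0,"wy":0,"wz":0},
    {"tx":-0.3,"ty":0.8,"tz":0,"wx":0,"wy":0,"wz":0},
    {"tx":-0.2,"ty":1.0,"tz":0,"wx":0,"wy":0,"wz":0},
    {"tx":-0.1,"ty":1.0,"tz":0,"wx":0,"wy":0,"wz":0},
    {"tx":-0.1,"ty":1.1,"tz":0,"wx":0,"wy":0,"wz":0},
    {"tx":0.1,"ty":1.0,"tz":0,"wx":0,"wy":0,"wz":0},
    {"tx":0.2,"ty":1.0,"tz":0,"wx":0,"wy":0,"wz":0},
    {"tx":0.3,"ty":1.0,"tz":0,"wx":0,"wy":0,"wz":0},
    {"tx":0.6,"ty":1.0,"tz":0,"wx":0,"wy":0,"wz":0},
    {"tx":0.6,"ty":1.0,"tz":0,"wx":0,"wy":0,"wz":0},
    {"tx":0.5,"ty":0.6,"tz":0,"wx":0,"wy":0,"wz":0},
    {"tx":0.5,"ty":0.6,"tz":0,"wx":0,"wy":0,"wz":0}
  ]
}}

```text
time_s: 6.52
ee_pos: [504.4, -21.7, 192.4]
ee_rot: [179.9, -0.1, 6.7]
force: [0.0, 0.3, -0.3]
gripper_width: 0.1
gripper_force: 0.0
```

Request:
{"name": "move_arm", "arguments": {
  "plan": [
    {"tx":0,"ty":0,"tz":0,"wx":0,"wy":0,"wz":0},
    {"tx":0,"ty":0,"tz":0,"wx":0,"wy":0,"wz":0},
    {"tx":0,"ty":0,"tz":-2.5,"wx":0,"wy":0,"wz":0},
    {"tx":0,"ty":0,"tz":-2.5,"wx":0,"wy":0,"wz":0},
    {"tx":0,"ty":0,"tz":-2.5,"wx":0,"wy":0,"wz":0},
    {"tx":0,"ty":0,"tz":-2.5,"wx":0,"wy":0,"wz":0},
    {"tx":0,"ty":0,"tz":-2.5,"wx":0,"wy":0,"wz":0}
  ]
}}

```text
time_s: 7.1
ee_pos: [502.7, -19.9, 317.9]
ee_rot: [-180.0, 0.0, 6.8]
force: [0.3, -0.2, 0.8]
gripper_width: 0.2
gripper_force: 0.0
```

```bash
python3 - <<'E'
from h import *
from workcell import env,grab_frame
np.set_printoptions(precision=1,suppress=True)
f=grab_frame("top"); g=grab_frame("side")
c=f["color"][125:225,180:320]; d=g["color"][130:230,190:330]
cv2.imwrite("pics/p3.png",np.hstack([cv2.resize(i,(400,286),interpolation=cv2.INTER_CUBIC) for i in(c,d)])[:,:,::-1])
st=env.state(); print(st["ee_pos"],st["ee_rot"],st["force"],st["time_s"])
E
```

```text
[505. -20. 321.] [179.9  -0.5   6.8] [ 0.2 -0.3  0. ] 7.2
```

View pics/p3.png

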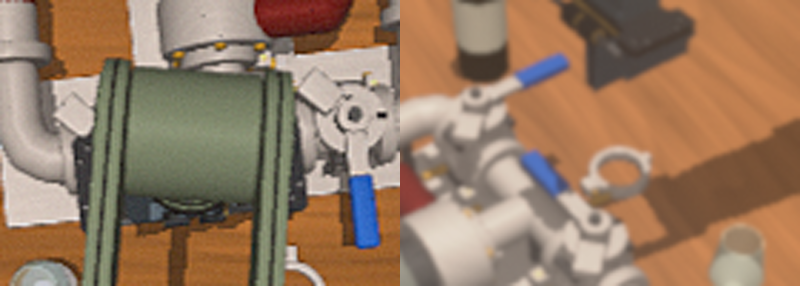

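The standby lever now lies along the pipe: in the side view it runs from its hub at (595,220) to (535,165). The other lever is still shut. Next I move over to the isolator.

Request:
{"name": "move_arm", "arguments": {
  "plan": [
    {"tx":-0.2,"ty":-3.45,"tz":0,"wx":0,"wy":0,"wz":0},
    {"tx":-0.2,"ty":-3.45,"tz":0,"wx":0,"wy":0,"wz":0},
    {"tx":-0.2,"ty":-3.45,"tz":0,"wx":0,"wy":0,"wz":0},
    {"tx":-0.2,"ty":-3.45,"tz":0,"wx":0,"wy":0,"wz":0},
    {"tx":-0.2,"ty":-3.45,"tz":0,"wx":0,"wy":0,"wz":0},
    {"tx":-0.2,"ty":-3.45,"tz":0,"wx":0,"wy":0,"wz":0},
    {"tx":-0.2,"ty":-3.45,"tz":0,"wx":0,"wy":0,"wz":0},
    {"tx":-0.2,"ty":-3.45,"tz":0,"wx":0,"wy":0,"wz":0},
    {"tx":-0.2,"ty":-3.45,"tz":0,"wx":0,"wy":0,"wz":0},
    {"tx":-0.2,"ty":-3.45,"tz":0,"wx":0,"wy":0,"wz":0},
    {"tx":-0.2,"ty":-3.45,"tz":0,"wx":0,"wy":0,"wz":0},
    {"tx":-0.2,"ty":-3.45,"tz":0,"wx":0,"wy":0,"wz":0}
  ],
  "gripper": 6
}}

```text
time_s: 8.2
ee_pos: [429.5, 389.5, 315.5]
ee_rot: [179.9, 0.1, 6.8]
force: [0.3, -1.0, 0.2]
gripper_width: 60.2
gripper_force: 0.0
```

Request:
{"name": "move_arm", "arguments": {
  "plan": [
    {"tx":0,"ty":0,"tz":0,"wx":0,"wy":0,"wz":-0.121},
    {"tx":0,"ty":0,"tz":0,"wx":0,"wy":0,"wz":-0.121},
    {"tx":0,"ty":0,"tz":0,"wx":0,"wy":0,"wz":-0.121},
    {"tx":0,"ty":0,"tz":0,"wx":0,"wy":0,"wz":-0.121},
    {"tx":0,"ty":0,"tz":0,"wx":0,"wy":0,"wz":-0.121},
    {"tx":0,"ty":0,"tz":0,"wx":0,"wy":0,"wz":-0.121},
    {"tx":0,"ty":0,"tz":0,"wx":0,"wy":0,"wz":-0.121},
    {"tx":0,"ty":0,"tz":0,"wx":0,"wy":0,"wz":-0.121},
    {"tx":0,"ty":0,"tz":0,"wx":0,"wy":0,"wz":-0.121},
    {"tx":0,"ty":0,"tz":0,"wx":0,"wy":0,"wz":-0.121},
    {"tx":0,"ty":0,"tz":0,"wx":0,"wy":0,"wz":-0.121},
    {"tx":0,"ty":0,"tz":0,"wx":0,"wy":0,"wz":-0.121}
  ]
}}

```text
time_s: 9.2
ee_pos: [430.1, 387.8, 315.4]
ee_rot: [-179.9, 0.1, 90.3]
force: [-1.2, -0.5, -0.6]
gripper_width: 60.5
gripper_force: 0.0
```

Request:
{"name": "move_arm", "arguments": {
  "plan": [
    {"tx":0,"ty":0,"tz":0,"wx":-0.109,"wy":0,"wz":0},
    {"tx":0,"ty":0,"tz":0,"wx":-0.109,"wy":0,"wz":0},
    {"tx":0,"ty":0,"tz":0,"wx":-0.109,"wy":0,"wz":0},
    {"tx":0,"ty":0,"tz":0,"wx":-0.109,"wy":0,"wz":0},
    {"tx":0,"ty":0,"tz":0,"wx":0,"wy":0,"wz":0}
  ]
}}

```text
time_s: 9.62
ee_pos: [426.6, 386.7, 313.7]
ee_rot: [155.2, 0.3, 90.2]
force: [-1.0, -0.1, -0.2]
gripper_width: 59.9
gripper_force: 0.0
```

```bash
cat >> h.py <<'E'
n=np.array([-np.sin(np.radians(25)),0,np.cos(np.radians(25))]); u=np.array([n[2],0,-n[0]])
FC=np.array([491.1,388,165])
def goal(): # off-orientation rpy
    return Ro.from_matrix(np.column_stack([np.cross(u,-n),u,-n])).as_euler("xyz",degrees=True)
E
python3 - <<'E'
from h import *
from workcell import env,grab_frame
np.set_printoptions(precision=2,suppress=True)
w=grab_frame("wrist"); cv2.imwrite("pics/w1.png",cv2.resize(w["color"],(800,600),interpolation=cv2.INTER_CUBIC)[:,:,::-1])
json.dump({k:np.asarray(w[k]).tolist() for k in("vfov","cx","cy","view")},open("wrist.json","w"))
V=w["view"];f=192/np.tan(np.radians(w["vfov"]/2))
def pw(P):
    q=V[:3,:3]@P+V[:3,3];x,y,z=q[0],-q[1],-q[2];r=np.hypot(x,y);return (np.array([w["cx"],w["cy"]])+f*np.arctan2(r,z)/r*np.array([x,y]))*1.5625
Y=np.array([0,1,0])
for nm,P in[("axis41",FC+41*n),("white end",FC+41*n+32*Y),("other end",FC+41*n-32*Y),("plate UL",FC+33*(u+Y)),("UR",FC+33*(u-Y)),("LR",FC+33*(-u-Y)),("LL",FC+33*(-u+Y))]: print(nm,pw(P))
st=env.state(); print(st["ee_pos"],st["ee_rot"],goal(),st["qpos"],st["time_s"])
rows(st,FC+140*n,goal(),1)
E
```

```text
axis41 [392.48 291.02]
white end [392.59 239.16]
other end [392.42 339.74]
plate UL [442.15 227.93]
UR [439.46 319.59]
LR [347.44 318.96]
LL [345.22 227.46]
[428.   387.5  314.85] [155.25   0.2   90.16] [155.   0.  90.] [ 51.38   8.58  95.06 -21.79  62.19  59.03] 9.6667
per row t cm [ 0.06 -0.6   2.25] w rad [-0.  0.  0.] 1
```

View pics/w1.png

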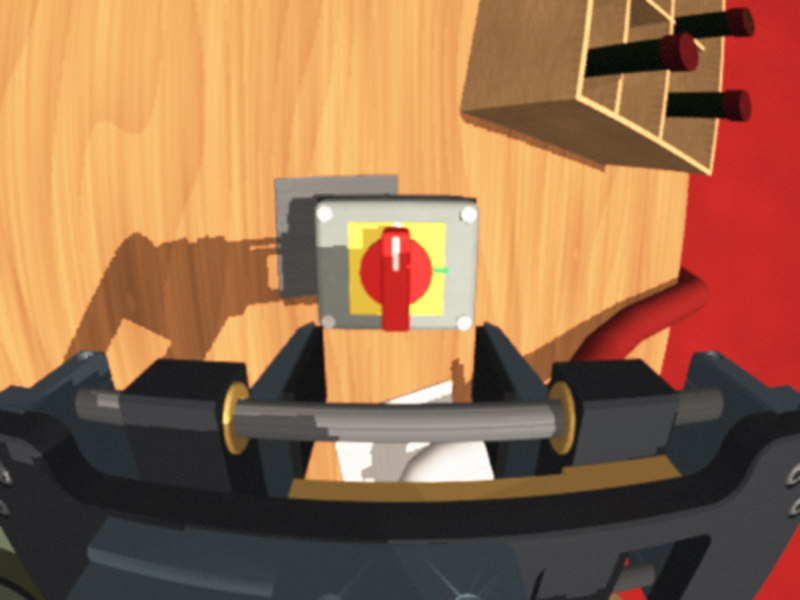

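The wrist view shows the box head-on. The plate centre is near (397,269) and the bar axis is at column 397, about 3 mm up-slope and 3.5 mm to +y from my estimate. Joint 6 would run out of range on the turn, so I turn the grasp by half a turn first.

Request:
{"name": "move_arm", "arguments": {
  "plan": [
    {"tx":0,"ty":0,"tz":0,"wx":0,"wy":0,"wz":-0.121},
    {"tx":0,"ty":0,"tz":0,"wx":0,"wy":0,"wz":-0.121},
    {"tx":0,"ty":0,"tz":0,"wx":0,"wy":0,"wz":-0.121},
    {"tx":0,"ty":0,"tz":0,"wx":0,"wy":0,"wz":-0.121},
    {"tx":0,"ty":0,"tz":0,"wx":0,"wy":0,"wz":-0.121},
    {"tx":0,"ty":0,"tz":0,"wx":0,"wy":0,"wz":-0.121},
    {"tx":0,"ty":0,"tz":0,"wx":0,"wy":0,"wz":-0.121},
    {"tx":0,"ty":0,"tz":0,"wx":0,"wy":0,"wz":-0.121},
    {"tx":0,"ty":0,"tz":0,"wx":0,"wy":0,"wz":-0.121},
    {"tx":0,"ty":0,"tz":0,"wx":0,"wy":0,"wz":-0.121},
    {"tx":0,"ty":0,"tz":0,"wx":0,"wy":0,"wz":-0.121},
    {"tx":0,"ty":0,"tz":0,"wx":0,"wy":0,"wz":-0.121}
  ]
}}

```text
time_s: 10.67
ee_pos: [431.8, 388.2, 316.5]
ee_rot: [177.0, 24.7, 172.8]
force: [1.3, 0.2, 0.7]
gripper_width: 60.0
gripper_force: 0.0
```

Request:
{"name": "move_arm", "arguments": {
  "plan": [
    {"tx":0,"ty":0,"tz":0,"wx":0,"wy":0,"wz":-0.121},
    {"tx":0,"ty":0,"tz":0,"wx":0,"wy":0,"wz":-0.121},
    {"tx":0,"ty":0,"tz":0,"wx":0,"wy":0,"wz":-0.121},
    {"tx":0,"ty":0,"tz":0,"wx":0,"wy":0,"wz":-0.121},
    {"tx":0,"ty":0,"tz":0,"wx":0,"wy":0,"wz":-0.121},
    {"tx":0,"ty":0,"tz":0,"wx":0,"wy":0,"wz":-0.121},
    {"tx":0,"ty":0,"tz":0,"wx":0,"wy":0,"wz":-0.121},
    {"tx":0,"ty":0,"tz":0,"wx":0,"wy":0,"wz":-0.121},
    {"tx":0,"ty":0,"tz":0,"wx":0,"wy":0,"wz":-0.121},
    {"tx":0,"ty":0,"tz":0,"wx":0,"wy":0,"wz":-0.121},
    {"tx":0,"ty":0,"tz":0,"wx":0,"wy":0,"wz":-0.121},
    {"tx":0,"ty":0,"tz":0,"wx":0,"wy":0,"wz":-0.121}
  ]
}}

```text
time_s: 11.67
ee_pos: [431.8, 388.2, 316.5]
ee_rot: [-155.7, 5.5, -102.2]
force: [-0.5, 0.4, -0.4]
gripper_width: 59.6
gripper_force: 0.0
```

Request:
{"name": "move_arm", "arguments": {
  "plan": [
    {"tx":0,"ty":0,"tz":0,"wx":0,"wy":0,"wz":-0.119},
    {"tx":0,"ty":0,"tz":0,"wx":0,"wy":0,"wz":-0.119},
    {"tx":0,"ty":0,"tz":0,"wx":0,"wy":0,"wz":0},
    {"tx":0,"ty":0,"tz":0,"wx":0,"wy":0,"wz":0}
  ]
}}

```text
time_s: 12.0
ee_pos: [431.6, 388.1, 316.6]
ee_rot: [-155.1, 0.1, -90.2]
force: [-0.0, 0.0, -0.8]
gripper_width: 60.2
gripper_force: 0.0
```

```bash
sed -i 's/491.1,388,165/494,391.5,165/; s/np.cross(u,-n),u,-n/np.cross(-u,-n),-u,-n/' h.py; python3 - <<'E'
from h import *
from workcell import env
np.set_printoptions(precision=2,suppress=True)
st=env.state(); print(st["ee_pos"],st["ee_rot"],goal(),st["qpos"],st["time_s"])
rows(st,FC+70*n,goal(),5); rows(st,FC+40*n,goal(),1)
E
```

```text
[431.64 388.14 316.55] [-155.11    0.05  -90.25] [-155.    0.  -90.] [  51.14    8.73   94.68  -21.8    62.18 -120.79] 12.0
per row t cm [-0.07  0.15  1.87] w rad [ 0. -0. -0.] 5
per row t cm [-0.34  0.73 12.37] w rad [ 0. -0. -0.] 1
```

Request:
{"name": "move_arm", "arguments": {
  "plan": [
    {"tx":-0.07,"ty":0.15,"tz":1.87,"wx":0,"wy":0,"wz":0},
    {"tx":-0.07,"ty":0.15,"tz":1.87,"wx":0,"wy":0,"wz":0},
    {"tx":-0.07,"ty":0.15,"tz":1.87,"wx":0,"wy":0,"wz":0},
    {"tx":-0.07,"ty":0.15,"tz":1.87,"wx":0,"wy":0,"wz":0},
    {"tx":-0.07,"ty":0.15,"tz":1.87,"wx":0,"wy":0,"wz":0},
    {"tx":0,"ty":0,"tz":1,"wx":0,"wy":0,"wz":0},
    {"tx":0,"ty":0,"tz":1,"wx":0,"wy":0,"wz":0},
    {"tx":0,"ty":0,"tz":1,"wx":0,"wy":0,"wz":0},
    {"tx":0,"ty":0,"tz":0,"wx":0,"wy":0,"wz":0},
    {"tx":0,"ty":0,"tz":0,"wx":0,"wy":0,"wz":0}
  ]
}}

```text
time_s: 12.83
ee_pos: [476.5, 391.4, 201.6]
ee_rot: [-155.0, -0.0, -90.1]
force: [-0.3, -0.1, -0.1]
gripper_width: 60.0
gripper_force: 0.0
```

Request:
{"name": "move_arm", "arguments": {
  "plan": [
    {"tx":0,"ty":0,"tz":0,"wx":0,"wy":0,"wz":0},
    {"tx":0,"ty":0,"tz":0,"wx":0,"wy":0,"wz":0},
    {"tx":0,"ty":0,"tz":0,"wx":0,"wy":0,"wz":0},
    {"tx":0,"ty":0,"tz":0,"wx":0,"wy":0,"wz":0},
    {"tx":0,"ty":0,"tz":0,"wx":0,"wy":0,"wz":0},
    {"tx":0,"ty":0,"tz":0,"wx":0,"wy":0,"wz":0}
  ],
  "gripper": 2.6,
  "force": 15
}}

```text
time_s: 13.33
ee_pos: [476.2, 391.5, 201.9]
ee_rot: [-155.0, 0.0, -90.0]
force: [0.2, 0.1, 0.1]
gripper_width: 26.6
gripper_force: 0.0
```

```bash
python3 - <<'E'
from h import *
from workcell import env,grab_frame
np.set_printoptions(precision=2,suppress=True)
w=grab_frame("wrist"); cv2.imwrite("pics/w2.png",cv2.resize(w["color"],(800,600),interpolation=cv2.INTER_CUBIC)[100:500,150:650,::-1])
st=env.state(); print(st["ee_pos"],st["ee_rot"],st["qpos"],st["force"],st["torque"],st["gripper_width"]);rows(st,FC+40*n,goal(),1)
E
```

```text
[476.15 391.53 201.74] [-155.01   -0.    -90.03] [  47.58   16.16  102.12  -25.2    47.14 -117.46] [-0.26  0.26 -0.12] [0.17 0.21 0.02] 26.07410597785662
per row t cm [ 0.   -0.07  0.08] w rad [ 0. -0. -0.] 1
```

View pics/w2.png

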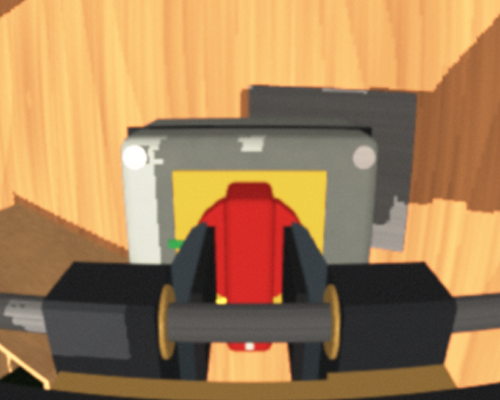

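The bar is centred between the fingers (column 250), with slack on both sides. I turn it clockwise with a loose grip.

Request:
{"name": "move_arm", "arguments": {
  "plan": [
    {"tx":0,"ty":0,"tz":0,"wx":0,"wy":0,"wz":0.12},
    {"tx":0,"ty":0,"tz":0,"wx":0,"wy":0,"wz":0.12},
    {"tx":0,"ty":0,"tz":0,"wx":0,"wy":0,"wz":0.12},
    {"tx":0,"ty":0,"tz":0,"wx":0,"wy":0,"wz":0.12},
    {"tx":0,"ty":0,"tz":0,"wx":0,"wy":0,"wz":0.12},
    {"tx":0,"ty":0,"tz":0,"wx":0,"wy":0,"wz":0.12}
  ],
  "gripper": 2.3
}}

```text
time_s: 13.88
ee_pos: [476.4, 391.5, 201.8]
ee_rot: [-160.7, 16.3, -128.8]
force: [0.9, -0.2, 0.7]
gripper_width: 23.3
gripper_force: 5.7
```

Request:
{"name": "move_arm", "arguments": {
  "plan": [
    {"tx":0,"ty":0,"tz":0,"wx":0,"wy":0,"wz":0.12},
    {"tx":0,"ty":0,"tz":0,"wx":0,"wy":0,"wz":0.12},
    {"tx":0,"ty":0,"tz":0,"wx":0,"wy":0,"wz":0.12},
    {"tx":0,"ty":0,"tz":0,"wx":0,"wy":0,"wz":0.12},
    {"tx":0,"ty":0,"tz":0,"wx":0,"wy":0,"wz":0.12},
    {"tx":0,"ty":0,"tz":0,"wx":0,"wy":0,"wz":0.12},
    {"tx":0,"ty":0,"tz":0,"wx":0,"wy":0,"wz":0.12},
    {"tx":0,"ty":0,"tz":0,"wx":0,"wy":0,"wz":0},
    {"tx":0,"ty":0,"tz":0,"wx":0,"wy":0,"wz":0}
  ]
}}

```text
time_s: 14.63
ee_pos: [476.2, 391.5, 201.6]
ee_rot: [-179.6, 25.0, -179.1]
force: [-0.7, -0.6, -1.1]
gripper_width: 23.0
gripper_force: 0.0
```

Request:
{"name": "move_arm", "arguments": {
  "plan": [
    {"tx":0,"ty":0,"tz":0,"wx":0,"wy":0,"wz":0},
    {"tx":0,"ty":0,"tz":0,"wx":0,"wy":0,"wz":0},
    {"tx":0,"ty":0,"tz":0,"wx":0,"wy":0,"wz":0},
    {"tx":0,"ty":0,"tz":0,"wx":0,"wy":0,"wz":0},
    {"tx":0,"ty":0,"tz":-2.5,"wx":0,"wy":0,"wz":0},
    {"tx":0,"ty":0,"tz":-2.5,"wx":0,"wy":0,"wz":0},
    {"tx":0,"ty":0,"tz":-2.5,"wx":0,"wy":0,"wz":0},
    {"tx":0,"ty":0,"tz":-2.5,"wx":0,"wy":0,"wz":0},
    {"tx":0,"ty":0,"tz":0,"wx":0,"wy":0,"wz":0},
    {"tx":0,"ty":0,"tz":0,"wx":0,"wy":0,"wz":0}
  ],
  "gripper": 6
}}

```text
time_s: 15.47
ee_pos: [434.0, 392.0, 293.6]
ee_rot: [-179.8, 25.1, -179.3]
force: [0.3, 0.0, -0.5]
gripper_width: 59.7
gripper_force: 0.0
```

```bash
python3 - <<'E'
from h import *
from workcell import env,grab_frame
np.set_printoptions(precision=2,suppress=True)
w=grab_frame("wrist")["color"]; t=grab_frame("top")["color"]
r=lambda i,s:cv2.resize(i,s,interpolation=cv2.INTER_CUBIC)
cv2.imwrite("pics/e1.png",np.hstack([r(w,(400,300)),r(t,(400,300))])[:,:,::-1])
st=env.state(); print(st["ee_pos"],st["ee_rot"],st["qpos"],st["force"],st["gripper_width"],st["time_s"])
E
```

```text
[433.76 391.03 290.9 ] [-179.59   24.9  -179.3 ] [ 51.18   9.89  96.96 -22.58  59.06 -30.11] [ 0.19  0.31 -1.87] 59.78469570528434 15.5667
```

View pics/e1.png

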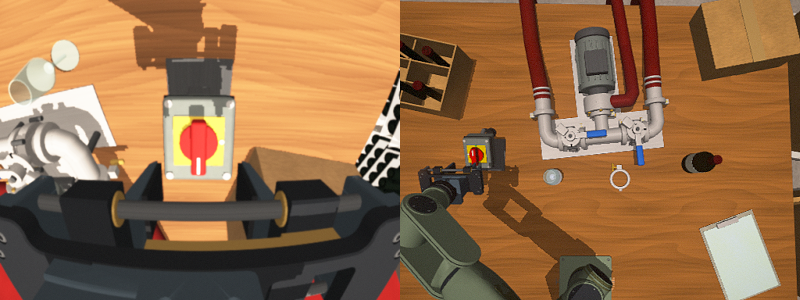

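The white-lined end points up the slope. The left lever lies along the pipe and the right one across it. The bottle, glass and clamp are unmoved and the gripper is clear.

```bash
python3 -c "
from workcell import env
print(env.job_done())"
```

```text
the job is handed in; nothing more can be done
None
```

The changeover is done and handed in at about 15.6 s: the empty tank's valve is shut, the standby valve is open, and the pump isolator is on. The pictures show the bottle, glass and clamp standing where they were and the arm clear; the hand-in gave no verdict back.

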